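# Serve two biscuits from the push dispenser

### The job

Serve exactly two biscuits into the steel bowl with the push dispenser: press its sprung push plate all the way home, let it spring fully back out so that the next biscuit drops, and press it fully home once more, then let it come out again. Press gently, feeling for the end stop rather than forcing the plate against it; the other biscuits stay in the dispenser, and leave the bowl where it stands and everything else alone.

Things in the scene. Friction and masses are not known exactly. Their poses are not given: they have to be found in the camera images.
- dispenser: Steel table-top biscuit dispenser, fixed. Origin on the table under the axis of its magazine (clear square tube, 55 mm outside, 48 inside, 75 to 175 mm above the table, with four stacked biscuits); x = push direction, from push plate to outlet and bowl; z up. Foot plate 8 mm high, x -140 to +10 mm, 110 mm wide.
- hopper (a point): Middle of the underside, 175 mm above the table, of the open steel refill hopper on the magazine: 110 mm along dispenser x, 140 mm along y, 70 mm tall. It overhangs the end of the push plate's stroke, so an upright gripper strikes it: lean the gripper's body back about 40 degrees, fingers pointing down and forwards along x, to follow the plate under it.
- plunger (a joint): Travel of the sprung push plate along the dispenser's x, in m: 0 = fully out, 0.056 = fully home on its rigid stop. Spring force 4 N when out, rising evenly to 14 N at the stop, plus up to a few N of friction; it returns by itself. The bottom biscuit is pushed ahead and falls off the outlet only near the end of the stroke. Never push on the dispenser with more than 40 N.
- push_plate (a point): Centre of the face to push, 82 mm above the table: upright aluminium plate 56 mm wide (dispenser y), 36 mm tall, 12 mm thick, facing the dispenser's -x; 101 mm behind the magazine's axis when out, 45 mm when home (its front then 5 mm short of the magazine). Moves with the plunger; free space below it down to the foot plate.
- outlet (a point): Middle of the front edge of the slide floor, where biscuits fall: 42 mm ahead of the magazine's axis, 75 mm above the table.
- bowl: Loose round steel bowl (0.3 kg), rim diameter 140 mm, 55 mm high, that stands on the table below the outlet, centred about 90 mm ahead of the magazine's axis. Origin under its centre.
- biscuit1_center (a point): Centre of round biscuit 1, counted from the bottom of the stack: diameter 44 mm, 16 mm thick, about 30 g. The first to come out.
- biscuit2_center (a point): Centre of round biscuit 2, counted from the bottom of the stack: diameter 44 mm, 16 mm thick, about 30 g. The second to come out.
- biscuit3_center (a point): Centre of round biscuit 3, counted from the bottom of the stack: diameter 44 mm, 16 mm thick, about 30 g. Must stay in the magazine.
- biscuit4_center (a point): Centre of round biscuit 4, counted from the bottom of the stack: diameter 44 mm, 16 mm thick, about 30 g. Top of the stack, must stay in the magazine.
- can: Bystander: food can, diameter 66 mm, 90 mm high, near the bowl on the dispenser's -y side. Origin under its centre. Leave alone.
- mug: Bystander: steel mug, diameter 72 mm, 80 mm high, beyond the bowl from the magazine. Origin under its centre. Leave alone.
- scoop: Bystander: spoon 200 mm long lying on the table beside the push plate, on the dispenser's -y side. Origin under its middle. Leave alone.
- jar: Bystander: jar, diameter 80 mm, 110 mm high, at the right of the table. Origin under its centre. Leave alone.

How it is judged:
On the way, in this order (a step that is already met when the one before it is completed fails the run):
1. the push plate is pressed fully home (value of joint plunger above 0.0545 m), for 0.1 s.
2. it is let fully out again, with the first biscuit in the bowl and the second still in the magazine (value of joint plunger below 0.003 m and horizontal distance between biscuit1_center and bowl below 0.06 m and height (world z) of biscuit1_center below 0.06 m and x of biscuit2_center in the frame of dispenser between -0.012 and 0.012 m and y of biscuit2_center in the frame of dispenser between -0.012 and 0.012 m and height (world z) of biscuit2_center above 0.075 m), for 0.1 s.
3. the push plate is pressed fully home a second time (value of joint plunger above 0.0545 m), for 0.1 s.
At the end, for the whole second after the job is handed in: Push plate out (travel under 3 mm); biscuits 1 and 2 in the bowl (within 60 mm of its middle, below 60 mm height); 3 and 4 in the magazine (within 12 mm of its axis in x and y, above 75 mm); bowl upright, at rest, moved under 25 mm. Fully home: 54.5 of 56 mm for 0.1 s (value of joint plunger below 0.003 m and horizontal distance between each of biscuit1_center, biscuit2_center and bowl below 0.06 m and height (world z) of each of biscuit1_center, biscuit2_center below 0.06 m and x of biscuit3_center in the frame of dispenser between -0.012 and 0.012 m and y of biscuit3_center in the frame of dispenser between -0.012 and 0.012 m and height (world z) of each of biscuit3_center, biscuit4_center above 0.075 m and x of biscuit4_center in the frame of dispenser between -0.012 and 0.012 m and y of biscuit4_center in the frame of dispenser between -0.012 and 0.012 m and distance of bowl from where it was at the start of the episode below 0.025 m and angle between bowl's own z axis and vertical below 0.15 rad and linear speed of bowl below 0.02 m/s); the robot touches nothing.
It fails at once if the robot pushes on the dispenser with more than 40 N (contact force between any of the fingers, the arm and dispenser above 40 N).
It fails at once if a bystander is shifted by more than 30 mm (distance of any of can, mug, scoop, jar from where it was at the start of the episode above 0.03 m).
It also fails if it takes over 40 s, if anything falls off the work surface, if the arm or the gripper's body presses on something with over 40 N, if the wrist force passes 120 N, or if a joint passes its speed limit or range.

### The arm

A 6-joint arm with a two-finger parallel gripper is mounted at the origin on the work surface. World frame = base frame: x ahead of the robot, y to its left, z up, the work surface at z = 0. Lengths are in m, angles in rad, forces in N, time in s.
With the tool pointing down it reaches from about 0.35 to 0.975 m from the base axis. Payload 4.9 kg.
Tool frame: the origin (TCP) lies between the finger pads; the fingertips stand 17 mm ahead of it and the grasp point (between the pads) lies 2 mm behind it; z points along the fingers, y is the direction in which the jaws open and shut (so a half turn about z gives the same grasp; the last joint's range is limited). The gripper opens to 85 mm and grips with 20 to 120 N. Pads are 22 mm wide; open, the fingers measure 114 mm over their backs; the gripper's body (76 mm by 85 mm) begins 54 mm behind the grasp point. The pads swing forward as they close: fully open they stand 13 mm farther back than shut.
Start: joints at [1.179, 0.053, 1.613, -0, 1.476, -0.119], TCP at [0.168, 0.602, 0.248] pointing down, gripper open.
Joint ranges: [-3.01, 3.01], [-1.01, 2.22], [0.06, 2.58], [-1.02, 4.17], [0.09, 2.62], [-3.14, 3.14]. Speed limits (rad/s): [2.57, 2.57, 3.14, 3.14, 3.14, 3.14].

### API

Orientations are given as a unit quaternion [w, x, y, z].
In Python, from plant import state, grab_frame, camera_model, job_done, find_in, silhouettes, landmark_of gives the robot as it stands.
- The arm moves only by the shell command python3 -m crank 'ROWS'. ROWS is JSON, a list of rows, each an object with "angular": the turn, a rotation vector about the tool's x, y, z each as a share of 5 degrees, from -1 to 1, a list of three; "delta_pos": the shift along the tool's x, y, z each as a share of 3 cm, from -1 to 1, a list of three; "gripper": the opening, from 0 (shut) to 1 (fully open). In form: [{"angular": [ax, ay, az], "delta_pos": [tx, ty, tz], "gripper": gripper}, ...]. A call has 1 to 12 rows; each row shifts and turns the commanded pose from where the row before left it, along the tool's axes as they then stand; what a row does not reach is not made up. A row lasts 1/8 s, in which the tool goes at most 62.5 mm and 10.7 degrees, less where a joint would pass 70% of its speed; a pose out of reach is approached as far as the arm can. A call with a number of a shift or a turn outside -1 to 1 is refused whole. A call with a gripper value outside its range is refused whole. The fingers move at their own pace and stop on an object; the grip force is fixed at half the most. Time passes only in rows, so rows that do not move let the fingers close. It gives the time, the measured TCP pose, the force and the opening at its end, in the units of the state.
- state(): the state, without advancing time (a new reading comes with each control period).
- grab_frame(name): name is "side" or "top" or "wrist"; returns the picture (384x512x3 uint8, red, green, blue); there is no depth.
- camera_model(name): a dict with "camera_matrix" (3x3 intrinsics, pixels), "dist_coeffs" ([k1, k2, p1, p2, k3] as OpenCV has them; the pictures are not rectified), "rvec" (rotation vector, rad) and "tvec" (3), from world to camera coordinates, as OpenCV has them; the wrist camera has in their place "mount" (4x4, takes a point from camera to tool coordinates, whose origin is the TCP and whose axes are the flange's). Camera axes: x right, y down, z forward; pixel columns grow to the right and rows downward; lengths in m; the calibration is good to about 2 mm. A picture is of the moment at which its call begins: read the wrist's pose just before it. camera_model takes no time and is no camera call.
- job_done(): hands the job in, once; it reports no verdict.
Trained networks look in the newest picture that a camera, given by its name, has taken for a name from the list of things; names that differ only in an ending like _2 or _b are one class to them, and where a whole thing is asked for, a point or a joint stands for the part that bears it (a point fixed in the world has none). Each returns a list of dicts, best first, with "conf" (0 to 1); they miss things now and then, are a little off and sometimes report something else, mostly with a low value. They report only what shows in the picture. A call takes as long as a camera call.
- find_in(camera, target): "bbox" ([left, top, right, bottom] in pixels, round what is visible of it).
- silhouettes(camera, target): "mask" (384x512 bool, what is visible of it) and "bbox" ([left, top, right, bottom] in pixels, round what is visible of it).
- landmark_of(camera, target): "pixel" ([column, row] in pixels: a listed point, or the origin of a listed thing).
The state is a dict: "time": time; "joint_pos": joint angles; "joint_vel": joint speeds; "joint_efforts": joint torques, N m; "tool_pos": TCP position; "tool_rot": TCP orientation; "contact_force": force on the tool from outside, world axes, zero at the start; "ft_torque": the same for the moment, N m; "gripper_width": opening from 0.0 (shut) to 1.0 (fully open).
Only numpy, scipy, OpenCV 4.12 (cv2) and the standard library are available. Lean on these libraries where they do the work, as an engineer would, in place of code of your own. Each camera call takes 0.05 s, during which the arm holds its last target.

## Working session

There is one attempt and no reset: what is moved stays moved. The work goes in short steps, Python scripts to look and compute and a shell command to move; the robot and the scene stay as the last step left them, time stands still between calls to the robot, and variables do not carry over. Pictures are saved under pics/ and viewed, and the job is handed in when it is done.

```bash
mkdir -p pics; ls
python3 - <<'E'
from plant import *
import cv2,numpy as np
s=state();print(s)
for c in ['side','top']:
    f=grab_frame(c);cv2.imwrite(f'pics/{c}0.png',f[:,:,::-1])
    for t in ['dispenser','hopper','push_plate','outlet','bowl','can','mug','scoop','jar']:
        try:
            l=landmark_of(c,t);print(c,t,[(np.round(a['pixel'],1).tolist(),round(a['conf'],2)) for a in l[:2]])
        except Exception as e: print(t,e)
E
```

```text
pics
{'time': 0.0, 'joint_pos': array([ 1.17899467e+00,  5.33621742e-02,  1.61432119e+00, -9.96038273e-06,
        1.47602679e+00, -1.19026089e-01]), 'joint_vel': array([ 0.00198942, -0.00077922,  0.00060842, -0.0002227 ,  0.00031132,
        0.00136441]), 'joint_efforts': array([ 2.65446060e-04, -3.93687379e+01, -3.70172846e+01, -6.22465927e-05,
        7.20426717e-03,  4.79014631e-06]), 'tool_pos': array([0.16816285, 0.60132198, 0.24704347]), 'tool_rot': array([-2.62692556e-04,  1.35964789e-01,  9.90713104e-01, -1.02565632e-03]), 'contact_force': array([0.2939134 , 0.92178368, 0.00274588]), 'ft_torque': array([0.00082369, 0.04254414, 0.02294599]), 'gripper_width': 0.99816554085897}
side dispenser [([307.4, 249.2], 0.75)]
side hopper [([309.0, 210.6], 0.6)]
side push_plate []
side outlet [([309.0, 248.2], 0.66), ([308.8, 251.1], 0.42)]
side bowl [([308.3, 283.6], 0.89)]
side can [([246.5, 270.8], 0.89)]
side mug [([334.5, 326.6], 0.68)]
side scoop [([258.0, 222.0], 0.63)]
side jar [([269.4, 151.1], 0.62)]
top dispenser [([213.6, 223.1], 0.83)]
top hopper [([206.7, 218.2], 0.97), ([243.4, 222.6], 0.33)]
top push_plate [([243.8, 225.1], 0.64)]
top outlet [([201.6, 217.9], 0.75)]
top bowl [([186.5, 218.8], 0.76), ([213.5, 223.5], 0.2)]
top can [([207.2, 169.6], 0.91)]
top mug [([140.0, 230.0], 0.75)]
top scoop [([266.6, 186.4], 0.72)]
top jar [([360.7, 216.9], 0.68)]
```

View pics/top0.png

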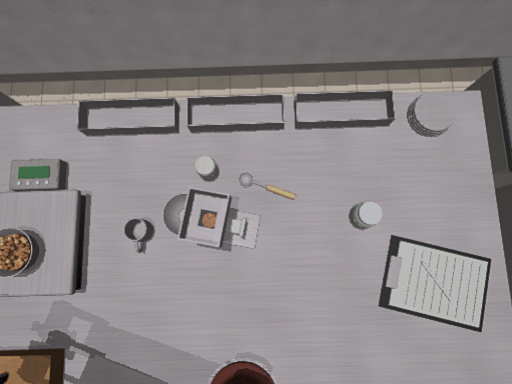

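View pics/side0.png

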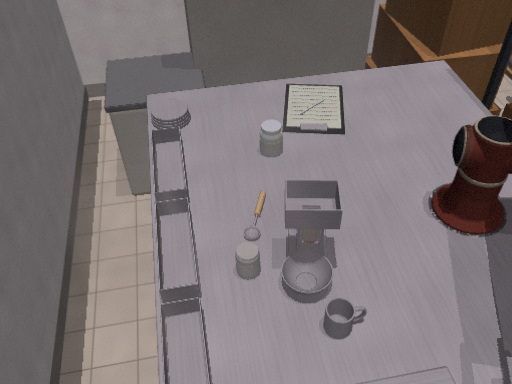

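```bash
cat > h.py <<'E'
from plant import *
import cv2,numpy as np
from scipy.spatial.transform import Rotation as R
def ray(c,px):
    m=camera_model(c);K=np.array(m['camera_matrix'],float);D=np.array(m['dist_coeffs'],float)
    u=cv2.undistortPoints(np.array([[px]],float),K,D)[0,0]
    Rm=cv2.Rodrigues(np.array(m['rvec'],float))[0];t=np.array(m['tvec'],float).ravel()
    return -Rm.T@t, Rm.T@np.array([u[0],u[1],1])
def atz(c,px,z):
    o,d=ray(c,px);return o+d*(z-o[2])/d[2]
def proj(c,P):
    m=camera_model(c)
    return cv2.projectPoints(np.array(P,float).reshape(-1,1,3),np.array(m['rvec'],float),np.array(m['tvec'],float),np.array(m['camera_matrix'],float),np.array(m['dist_coeffs'],float))[0][:,0]
E
python3 - <<'E'
from h import *
np.set_printoptions(precision=4,suppress=True)
for c in['side','top']:print(c,ray(c,(256,192)))
T=dict(dispenser=(213.6,223.1,0),hopper=(206.7,218.2,.175),push_plate=(243.8,225.1,.082),outlet=(201.6,217.9,.075),bowl=(186.5,218.8,0),can=(207.2,169.6,0),mug=(140,230,0),scoop=(266.6,186.4,0),jar=(360.7,216.9,0))
S=dict(dispenser=(307.4,249.2,0),hopper=(309,210.6,.175),outlet=(309,248.2,.075),bowl=(308.3,283.6,0),can=(246.5,270.8,0),mug=(334.5,326.6,0),scoop=(258,222,0),jar=(269.4,151.1,0))
for k,v in T.items(): print(k,atz('top',v[:2],v[2]), atz('side',S[k][:2],v[2]) if k in S else '')
E
```

```text
side (array([0.8101, 0.9113, 1.1267]), array([-0.1114, -0.6985, -0.7071]))
top (array([ 0.4306, -0.074 ,  1.168 ]), array([ 0.1707,  0.0103, -0.9853]))
dispenser [0.5335 0.0805 0.    ] [0.5288 0.0599 0.    ]
hopper [0.5324 0.0767 0.175 ] [0.5356 0.068  0.175 ]
push_plate [ 0.5174 -0.0225  0.082 ] 
outlet [0.544  0.1076 0.075 ] [0.5424 0.1141 0.075 ]
bowl [0.5503 0.1699 0.    ] [0.5565 0.1756 0.    ]
can [0.7148 0.1007 0.    ] [0.715  0.0998 0.    ]
mug [0.5181 0.3228 0.    ] [0.5245 0.3146 0.    ]
scoop [ 0.6508 -0.0978  0.    ] [ 0.6501 -0.0726  0.    ]
jar [ 0.5394 -0.4029  0.    ] [ 0.549  -0.3937  0.    ]
```

Top: the hopper sits at about (206,218), with the push plate to its right at (241,227), the bowl left at (180,215), the can at (205,168) and the spoon at (268,187). Side: the view is from the bowl's side, with the hopper at (312,205) and the bowl at (306,278). I'll zoom in to get the axis accurately.

Run:
```python
import cv2
f=cv2.imread('pics/top0.png')[170:270,150:280];cv2.imwrite('pics/topz.png',cv2.resize(f,None,fx=6,fy=6,interpolation=cv2.INTER_CUBIC))
f=cv2.imread('pics/side0.png')[170:305,240:350];cv2.imwrite('pics/sidez.png',cv2.resize(f,None,fx=4.4,fy=4.4,interpolation=cv2.INTER_CUBIC))
```

```text
(no output)
```

View pics/topz.png

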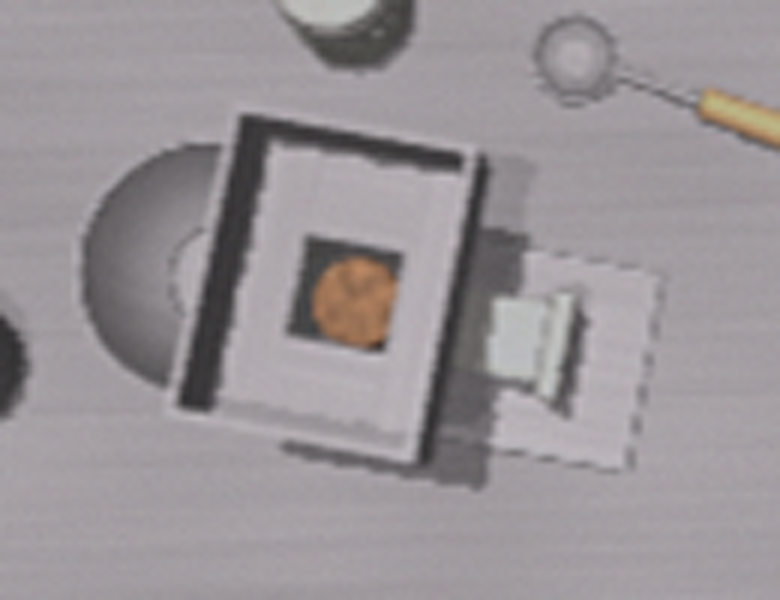

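View pics/sidez.png

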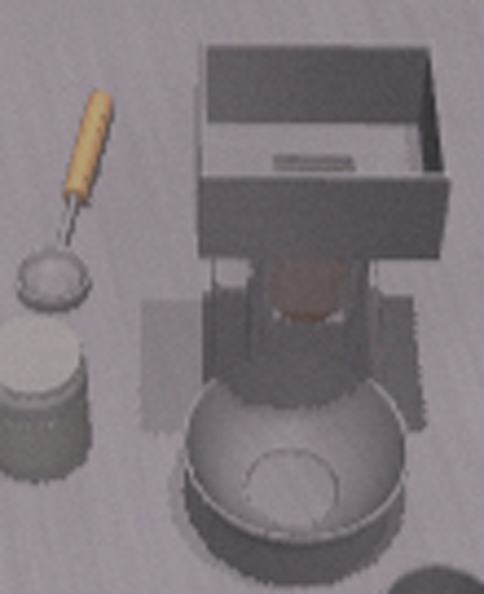

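Run:
```python
from h import *
from scipy.optimize import least_squares
np.set_printoptions(precision=4,suppress=True)
off=np.array([150,170])
pt=np.array([(240,112),(488,150),(428,466),(168,412),(664,272),(632,470)])/6+off-.4
bd=np.array([(55,-70,245),(-55,-70,245),(-55,70,245),(55,70,245),(-140,-55,8),(-140,55,8)])/1000.
ps=np.array([(205,44),(435,46),(450,180),(196,176)])/4.4+np.array([240,170])-.4
bs=np.array([(-55,-70,245),(-55,70,245),(55,70,245),(55,-70,245)])/1000.
def W(p,b):
    c,s=np.cos(p[2]),np.sin(p[2]);return np.c_[p[0]+c*b[:,0]-s*b[:,1],p[1]+s*b[:,0]+c*b[:,1],b[:,2]]
for us in(0,1):
    r=least_squares(lambda p:np.r_[(proj('top',W(p,bd))-pt).ravel(),us*(proj('side',W(p,bs))-ps).ravel()],[.53,.07,1.4],loss='soft_l1')
    p=r.x;print(p,np.degrees(p[2]));print(r.fun.reshape(-1,2))
for z in(.1,):
  for q in((580,292),(562,395)): print('plate top back',atz('top',np.array(q)/6+off-.4,z))
b=np.array([(-.101,0,.082),(-.045,0,.082),(-.101-.0193,0,.088),(.09,0,0)])
print(W(p,b))
print(camera_model('wrist')['mount'])
```

```text
[0.5295 0.0717 1.3639] 78.14519650032318
[[-0.0551 -1.2398]
 [-0.6248 -0.3963]
 [-0.9531 -0.1448]
 [ 0.6389  1.237 ]
 [ 0.9009  0.0851]
 [ 0.2552  0.5602]
 [-0.     -0.    ]
 [ 0.     -0.    ]
 [ 0.     -0.    ]
 [ 0.     -0.    ]]
[0.5311 0.0733 1.3513] 77.42176995939535
[[-0.2719 -2.028 ]
 [-0.9618 -0.68  ]
 [-1.9701 -0.5711]
 [-0.2449  0.282 ]
 [ 0.5096  0.165 ]
 [-0.5658  0.5622]
 [-1.2149 -1.7389]
 [ 0.2372 -1.6921]
 [ 0.4925 -1.2641]
 [ 1.0066 -1.0003]]
plate top back [ 0.5363 -0.0313  0.1   ]
plate top back [ 0.4852 -0.0211  0.1   ]
[[ 0.5091 -0.0253  0.082 ]
 [ 0.5213  0.0293  0.082 ]
 [ 0.5049 -0.0442  0.088 ]
 [ 0.5507  0.1611  0.    ]]
[[-0.0001 -0.9642 -0.2652  0.0669]
 [ 1.     -0.0001 -0.0001 -0.0017]
 [ 0.0001 -0.2652  0.9642 -0.1248]
 [ 0.      0.      0.      1.    ]]
```

```bash
python3 -m crank '[{"angular":[0,0,0.6],"delta_pos":[-1,-0.15,-0.6],"gripper":0},{"angular":[0,0,0.6],"delta_pos":[-1,-0.15,-0.6],"gripper":0},{"angular":[0,0,0.6],"delta_pos":[-1,-0.15,-0.6],"gripper":0},{"angular":[0,0,0.6],"delta_pos":[-1,-0.15,-0.6],"gripper":0},{"angular":[0,0,0.6],"delta_pos":[-1,-0.15,-0.6],"gripper":0},{"angular":[0,0,0.6],"delta_pos":[-1,-0.15,-0.6],"gripper":0},{"angular":[0,0,0.6],"delta_pos":[-1,-0.15,-0.4],"gripper":0},{"angular":[0,0,0.6],"delta_pos":[-1,-0.15,-0.4],"gripper":0},{"angular":[0,0,0.6],"delta_pos":[-1,-0.15,0],"gripper":0},{"angular":[0,0,0.6],"delta_pos":[-1,-0.15,0],"gripper":0},{"angular":[0,0,0.6],"delta_pos":[-1,-0.15,0],"gripper":0},{"angular":[0,0,0.6],"delta_pos":[-1,-0.15,0],"gripper":0}]'
```

```text
time: 2.5
tool_pos: [0.4406, 0.3677, 0.3803]
tool_rot: [0.0, 0.436, 0.9, 0.0]
contact_force: [1.0, -0.3, -0.0]
gripper_width: 0.001
```

```bash
python3 -m crank '[{"angular":[0,0,0.6],"delta_pos":[-1,-0.15,0],"gripper":0},{"angular":[0,0,0.6],"delta_pos":[-1,-0.15,0],"gripper":0},{"angular":[0,0,0.6],"delta_pos":[-1,-0.15,0],"gripper":0},{"angular":[0,0,0.6],"delta_pos":[-1,-0.15,0],"gripper":0},{"angular":[0,0,0.6],"delta_pos":[-1,-0.15,0],"gripper":0},{"angular":[0,0,0.6],"delta_pos":[-1,-0.15,0],"gripper":0},{"angular":[0,0,0.6],"delta_pos":[-1,-0.15,0],"gripper":0},{"angular":[0,0,0.6],"delta_pos":[-1,-0.15,0],"gripper":0},{"angular":[0,0,0.6],"delta_pos":[-1,-0.15,0],"gripper":0},{"angular":[0,0,0.6],"delta_pos":[-1,-0.15,0],"gripper":0},{"angular":[0,0,0.6],"delta_pos":[-1,-0.15,0],"gripper":0},{"angular":[0,0,0.6],"delta_pos":[-1,-0.15,0],"gripper":0}]'
cat > plan.py <<'E'
import sys
from h import *
# remaining to target: dispenser-frame standoff, z, lean
D=np.array([.530,.072]);yaw=np.radians(78.0);u=np.array([np.cos(yaw),np.sin(yaw),0]);v=np.array([-u[1],u[0],0])
def report(xd=None,yd=0,z=None,lean=40):
    s=state();q=s['tool_rot'];Rt=R.from_quat([q[1],q[2],q[3],q[0]]);p=np.array(s['tool_pos'])
    d=p-[D[0],D[1],0];print('t',round(float(s['time']),2),'disp frame mm',np.round(1000*np.array([d@u,d@v,p[2]]),1),'F along u,v,z',np.round([s['contact_force']@u,s['contact_force']@v,s['contact_force'][2]],1))
    if xd is not None:
        t=D[0]*np.array([1,0,0])+D[1]*np.array([0,1,0])+xd*u+yd*v+z*np.array([0,0,1])
        l=np.radians(lean);X=np.cos(l)*u+np.sin(l)*np.array([0,0,1]);Z=np.sin(l)*u-np.cos(l)*np.array([0,0,1])
        Rg=R.from_matrix(np.c_[X,np.cross(Z,X),Z])
        print('delta tool shares(3cm)',np.round(Rt.inv().apply(t-p)/.03,2),'world-target frame shares',np.round(Rg.inv().apply(t-p)/.03,2))
        print('rot shares(5deg)',np.round(np.degrees((Rt.inv()*Rg).as_rotvec())/5,2))
E
python3 -c "
from plan import *
report(-.20,0,.30,0);report(-.18,0,.088,40)"
```

```text
time: 4.0
tool_pos: [0.5226, 0.0191, 0.3804]
tool_rot: [0.0, 0.693, 0.721, 0.0]
contact_force: [0.1, 0.3, -0.4]
gripper_width: 0.001
t 4.0 disp frame mm [-53.3  -3.7 380.4] F along u,v,z [ 0.4 -0.1 -0.4]
delta tool shares(3cm) [-4.71 -1.33  2.68] world-target frame shares [-4.89 -0.12  2.68]
rot shares(5deg) [0.   0.   2.85]
t 4.0 disp frame mm [-53.3  -3.7 380.4] F along u,v,z [ 0.4 -0.1 -0.4]
delta tool shares(3cm) [-4.06 -1.16  9.75] world-target frame shares [-9.5  -0.12  4.75]
rot shares(5deg) [-0.99  7.96  2.74]
```

```bash
python3 -m crank '[{"angular":[0,0,0.95],"delta_pos":[-1,-0.25,0],"gripper":0},{"angular":[0,0,0.95],"delta_pos":[-1,-0.15,0],"gripper":0},{"angular":[0,0,0.95],"delta_pos":[-1,-0.1,0],"gripper":0},{"angular":[0,0,0],"delta_pos":[-1,0,1],"gripper":0},{"angular":[0,0,0],"delta_pos":[-1,0,1],"gripper":0},{"angular":[0,0,0],"delta_pos":[0,0,1],"gripper":0},{"angular":[0,1,0],"delta_pos":[0,0,1],"gripper":0},{"angular":[0,1,0],"delta_pos":[0,0,0.5],"gripper":0},{"angular":[0,1,0],"delta_pos":[0,0,0.5],"gripper":0},{"angular":[0,1,0],"delta_pos":[0,0,0],"gripper":0}]'
python3 -c "
from plan import *
report(-.18,0,.088,40)"
```

```text
time: 5.25
tool_pos: [0.4918, -0.1238, 0.2292]
tool_rot: [-0.111, 0.765, 0.62, 0.136]
contact_force: [-0.3, 0.9, 0.9]
gripper_width: 0.004
t 5.25 disp frame mm [-199.5   -3.3  229.2] F along u,v,z [0.8 0.5 0.9]
delta tool shares(3cm) [-1.02 -0.1   4.64] world-target frame shares [-2.53 -0.11  4.02]
rot shares(5deg) [-0.03  3.96  0.01]
```

```bash
python3 -m crank '[{"angular":[0,1,0],"delta_pos":[0,0,0],"gripper":0},{"angular":[0,1,0],"delta_pos":[0,0,0],"gripper":0},{"angular":[0,1,0],"delta_pos":[0,0,0],"gripper":0},{"angular":[0,0.96,0],"delta_pos":[0,0,0],"gripper":0},{"angular":[0,0,0],"delta_pos":[-0.65,0,1],"gripper":0},{"angular":[0,0,0],"delta_pos":[-0.65,0,1],"gripper":0},{"angular":[0,0,0],"delta_pos":[-0.65,-0.05,1],"gripper":0},{"angular":[0,0,0],"delta_pos":[-0.58,-0.05,1],"gripper":0},{"angular":[0,0,0],"delta_pos":[0,0,0],"gripper":0}]'
python3 -c "
from plan import *
report(-.13,0,.088,40)
s=state();f=grab_frame('wrist');cv2.imwrite('pics/w1.png',f[:,:,::-1])
f=grab_frame('top')[130:290,130:310];cv2.imwrite('pics/t1.png',cv2.resize(f[:,:,::-1],None,fx=4,fy=3.75,interpolation=cv2.INTER_CUBIC))
for t in['push_plate']:print(landmark_of('wrist',t),find_in('wrist',t))
"
```

```text
time: 6.38
tool_pos: [0.4914, -0.104, 0.0874]
tool_rot: [-0.217, 0.73, 0.592, 0.263]
contact_force: [-0.6, -0.1, 0.2]
gripper_width: -0.004
t 6.38 disp frame mm [-180.2    1.1   87.4] F along u,v,z [-0.2  0.5  0.2]
delta tool shares(3cm) [1.3  0.04 1.06] world-target frame shares [1.29 0.04 1.06]
rot shares(5deg) [-0.07  0.01 -0.02]
[{'pixel': [257.4, 128.4], 'conf': 0.95}] [{'bbox': [212.8, 50.8, 305.0, 145.2], 'conf': 0.56}]
```

View pics/w1.png

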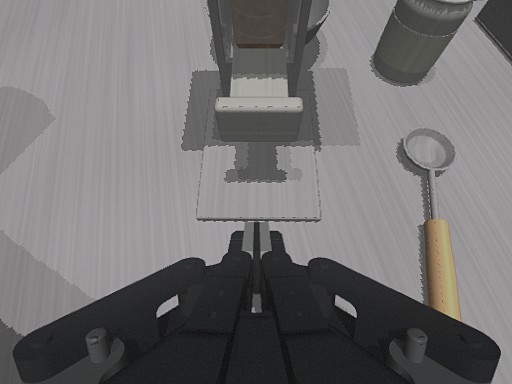

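View pics/t1.png

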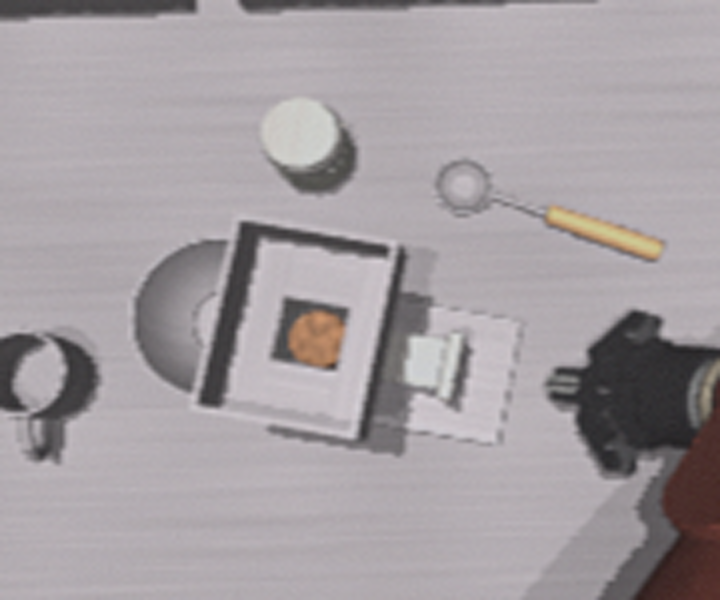

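Wrist: the shut fingers (col ~257) are lined up with the plate (216–302, rows 97–140). The top view agrees. I'm closing in to about 10 mm from the expected contact.

```bash
python3 -m crank '[{"angular":[0,0,0],"delta_pos":[0.5,0,0.42],"gripper":0},{"angular":[0,0,0],"delta_pos":[0.5,0,0.42],"gripper":0},{"angular":[0,0,0],"delta_pos":[0.26,0,0.21],"gripper":0},{"angular":[0,0,0],"delta_pos":[0.13,0,0.1],"gripper":0},{"angular":[0,0,0],"delta_pos":[0.1,0,0.08],"gripper":0}]'
python3 -c "
from plan import *
report(-.064,0,.088,40)"
```

```text
time: 7.2
tool_pos: [0.5053, -0.0484, 0.0901]
tool_rot: [-0.214, 0.73, 0.593, 0.264]
contact_force: [1.0, 0.3, 0.5]
gripper_width: -0.004
t 7.2 disp frame mm [-122.9   -0.9   90.1] F along u,v,z [ 0.5 -0.9  0.5]
delta tool shares(3cm) [ 1.46 -0.02  1.31] world-target frame shares [ 1.46 -0.03  1.32]
rot shares(5deg) [-0.02  0.04  0.02]
```

```bash
python3 -m crank '[{"angular":[0,0,0],"delta_pos":[0.12,0,0.11],"gripper":0},{"angular":[0,0,0],"delta_pos":[0.12,0,0.11],"gripper":0},{"angular":[0,0,0],"delta_pos":[0.12,0,0.11],"gripper":0},{"angular":[0,0,0],"delta_pos":[0.12,0,0.11],"gripper":0}]'
python3 -c "
from plan import *
report(-.064,0,.088,40)"
```

```text
time: 7.7
tool_pos: [0.5094, -0.0304, 0.0895]
tool_rot: [-0.214, 0.73, 0.593, 0.264]
contact_force: [-2.5, -5.5, 4.8]
gripper_width: 0.005
t 7.7 disp frame mm [-104.4   -1.2   89.5] F along u,v,z [-6.   1.3  4.8]
delta tool shares(3cm) [ 1.   -0.04  0.9 ] world-target frame shares [ 1.   -0.04  0.91]
rot shares(5deg) [-0.01  0.06  0.02]
```

```bash
python3 -m crank '[{"angular":[0,0,0],"delta_pos":[0.12,0,0.1],"gripper":0},{"angular":[0,0,0],"delta_pos":[0.12,0,0.1],"gripper":0},{"angular":[0,0,0],"delta_pos":[0.12,0,0.1],"gripper":0},{"angular":[0,0,0],"delta_pos":[0.12,0,0.1],"gripper":0},{"angular":[0,0,0],"delta_pos":[0.12,0,0.1],"gripper":0}]'
python3 -c "
from plan import *
report(-.064,0,.088,40)"
```

```text
time: 8.32
tool_pos: [0.5142, -0.0085, 0.0896]
tool_rot: [-0.213, 0.731, 0.593, 0.263]
contact_force: [-6.1, -10.5, 4.6]
gripper_width: 0.001
t 8.32 disp frame mm [-82.1  -1.3  89.6] F along u,v,z [-11.5   3.8   4.6]
delta tool shares(3cm) [ 0.43 -0.04  0.42] world-target frame shares [ 0.43 -0.04  0.43]
rot shares(5deg) [-0.01  0.09  0.03]
```

```bash
python3 -m crank '[{"angular":[0,0,0],"delta_pos":[0.08,0,0.07],"gripper":0},{"angular":[0,0,0],"delta_pos":[0.08,0,0.07],"gripper":0},{"angular":[0,0,0],"delta_pos":[0.08,0,0.07],"gripper":0}]'
python3 -m crank '[{"angular":[0,0,0],"delta_pos":[0.05,0,0.04],"gripper":0}]'
python3 -c "
from plan import *
report(-.064,0,.088,40)"
```

```text
time: 8.7
tool_pos: [0.5163, 0.0006, 0.0896]
tool_rot: [-0.213, 0.73, 0.593, 0.263]
contact_force: [-6.2, -10.1, 7.0]
gripper_width: -0.001
time: 8.82
tool_pos: [0.5167, 0.0025, 0.0895]
tool_rot: [-0.213, 0.73, 0.593, 0.263]
contact_force: [-6.9, -12.7, 6.1]
gripper_width: 0.002
t 8.82 disp frame mm [-70.8  -1.4  89.5] F along u,v,z [-13.8   4.1   6.1]
delta tool shares(3cm) [ 0.14 -0.05  0.18] world-target frame shares [ 0.14 -0.05  0.18]
rot shares(5deg) [-0.01  0.09  0.03]
```

```bash
python3 -m crank '[{"angular":[0,0,0],"delta_pos":[0.05,0,0.04],"gripper":0}]'
python3 -m crank '[{"angular":[0,0,0],"delta_pos":[0.05,0,0.04],"gripper":0}]'
python3 -c "
from plan import *
report(-.064,0,.088,40)"
```

```text
time: 8.95
tool_pos: [0.517, 0.0043, 0.0896]
tool_rot: [-0.213, 0.731, 0.593, 0.263]
contact_force: [-6.5, -11.1, 5.7]
gripper_width: -0.001
time: 9.07
tool_pos: [0.5174, 0.006, 0.0896]
tool_rot: [-0.213, 0.731, 0.593, 0.263]
contact_force: [-6.6, -11.8, 5.8]
gripper_width: 0.001
t 9.07 disp frame mm [-67.1  -1.4  89.6] F along u,v,z [-12.9   4.    5.8]
delta tool shares(3cm) [ 0.05 -0.05  0.11] world-target frame shares [ 0.05 -0.05  0.11]
rot shares(5deg) [-0.01  0.09  0.03]
```

```bash
for i in 1 ; do python3 -m crank '[{"angular":[0,0,0],"delta_pos":[0.04,0,0.04],"gripper":0}]';done
python3 -m crank '[{"angular":[0,0,0],"delta_pos":[0.04,0,0.04],"gripper":0}]'
python3 -c "
from plan import *
report(-.064,0,.088,40)"
```

```text
time: 9.2
tool_pos: [0.5178, 0.0077, 0.0895]
tool_rot: [-0.213, 0.731, 0.593, 0.263]
contact_force: [-7.0, -13.2, 7.8]
gripper_width: 0.004
time: 9.32
tool_pos: [0.5182, 0.0093, 0.0895]
tool_rot: [-0.213, 0.73, 0.593, 0.263]
contact_force: [-6.2, -12.8, 8.2]
gripper_width: -0.002
t 9.32 disp frame mm [-63.8  -1.5  89.5] F along u,v,z [-13.8   3.4   8.2]
delta tool shares(3cm) [-0.04 -0.05  0.03] world-target frame shares [-0.04 -0.05  0.03]
rot shares(5deg) [-0.01  0.09  0.03]
```

```bash
python3 -m crank '[{"angular":[0,0,0],"delta_pos":[0.04,0,0.04],"gripper":0}]'
python3 -m crank '[{"angular":[0,0,0],"delta_pos":[0.04,0,0.04],"gripper":0}]'
python3 -c "
from plan import *
report(-.064,0,.088,40)"
```

```text
time: 9.45
tool_pos: [0.5186, 0.011, 0.0895]
tool_rot: [-0.213, 0.73, 0.593, 0.263]
contact_force: [-8.1, -13.0, 8.3]
gripper_width: 0.0
time: 9.57
tool_pos: [0.519, 0.0126, 0.0894]
tool_rot: [-0.213, 0.73, 0.593, 0.263]
contact_force: [-8.8, -13.3, 9.6]
gripper_width: -0.001
t 9.57 disp frame mm [-60.4  -1.5  89.4] F along u,v,z [-14.8   5.8   9.6]
delta tool shares(3cm) [-0.12 -0.05 -0.04] world-target frame shares [-0.12 -0.05 -0.04]
rot shares(5deg) [-0.01  0.09  0.03]
```

```bash
python3 -m crank '[{"angular":[0,0,0],"delta_pos":[0.025,0,0.022],"gripper":0}]'
python3 -m crank '[{"angular":[0,0,0],"delta_pos":[0.025,0,0.022],"gripper":0}]'
python3 -c "
from plan import *
report(-.064,0,.088,40)
f=grab_frame('top')[150:270,150:290];cv2.imwrite('pics/t2.png',cv2.resize(f[:,:,::-1],None,fx=5,fy=5,interpolation=cv2.INTER_CUBIC))"
```

```text
time: 9.7
tool_pos: [0.5192, 0.0135, 0.0893]
tool_rot: [-0.213, 0.73, 0.593, 0.263]
contact_force: [-8.2, -12.9, 8.5]
gripper_width: -0.002
time: 9.82
tool_pos: [0.5194, 0.0144, 0.0894]
tool_rot: [-0.213, 0.73, 0.593, 0.263]
contact_force: [-8.0, -13.7, 8.8]
gripper_width: -0.006
t 9.82 disp frame mm [-58.5  -1.6  89.4] F along u,v,z [-15.1   5.    8.8]
delta tool shares(3cm) [-0.17 -0.05 -0.08] world-target frame shares [-0.17 -0.05 -0.08]
rot shares(5deg) [-0.    0.09  0.03]
```

View pics/t2.png

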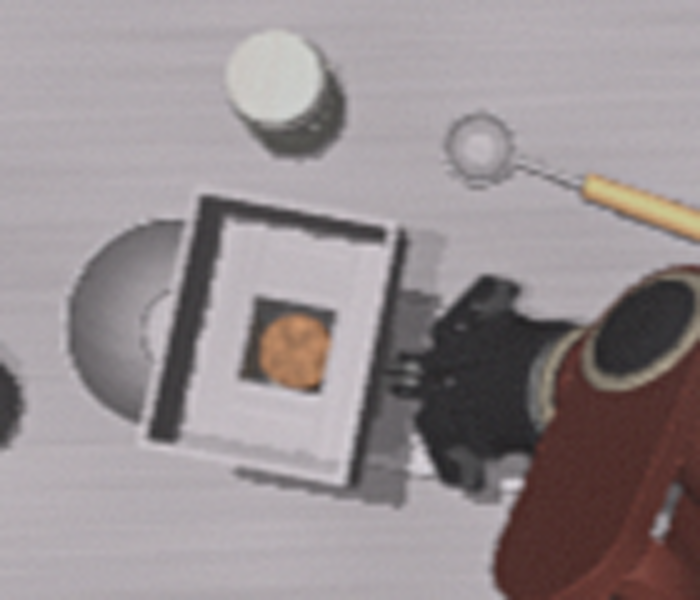

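The gripper clears the hopper by a good margin and no end stop has been felt yet, so I'm continuing in 1 mm steps.

```bash
python3 -m crank '[{"angular":[0,0,0],"delta_pos":[0.025,0,0.022],"gripper":0}]'
python3 -m crank '[{"angular":[0,0,0],"delta_pos":[0.025,0,0.022],"gripper":0}]'
python3 -c "
from plan import *
report(-.064,0,.088,40)"
```

```text
time: 10.0
tool_pos: [0.5196, 0.0152, 0.0893]
tool_rot: [-0.213, 0.73, 0.593, 0.263]
contact_force: [-9.8, -17.7, 10.7]
gripper_width: -0.003
time: 10.12
tool_pos: [0.5197, 0.0153, 0.0893]
tool_rot: [-0.212, 0.731, 0.594, 0.262]
contact_force: [-12.4, -22.0, 11.7]
gripper_width: 0.001
t 10.12 disp frame mm [-57.6  -1.7  89.3] F along u,v,z [-24.1   7.6  11.7]
delta tool shares(3cm) [-0.19 -0.06 -0.1 ] world-target frame shares [-0.19 -0.06 -0.1 ]
rot shares(5deg) [-0.01  0.12  0.04]
```

```bash
python3 -m crank '[{"angular":[0,0,0],"delta_pos":[0,0,0],"gripper":0}]'
python3 -c "
from plan import *
report()
f=grab_frame('side')[170:305,240:350];cv2.imwrite('pics/s2.png',cv2.resize(f[:,:,::-1],None,fx=4.4,fy=4.4,interpolation=cv2.INTER_CUBIC))
f=grab_frame('wrist');cv2.imwrite('pics/w2.png',f[:,:,::-1]);report()"
```

```text
time: 10.25
tool_pos: [0.5197, 0.0153, 0.0894]
tool_rot: [-0.212, 0.731, 0.594, 0.262]
contact_force: [-12.5, -18.0, 9.5]
gripper_width: -0.002
t 10.25 disp frame mm [-57.6  -1.7  89.4] F along u,v,z [-20.2   8.5   9.5]
t 10.35 disp frame mm [-57.6  -1.7  89.4] F along u,v,z [-21.6   6.4  10.2]
```

View pics/s2.png

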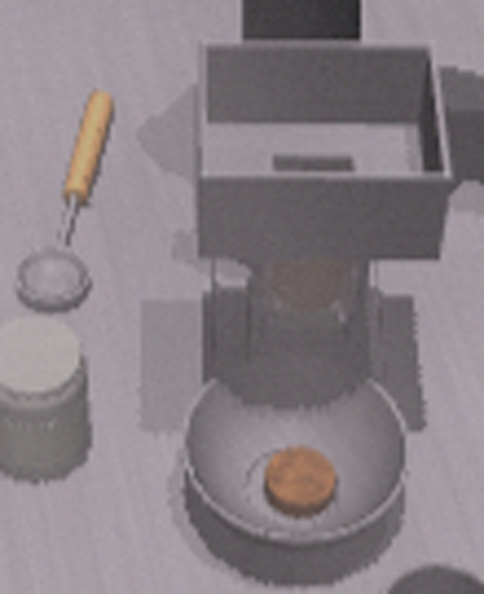

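View pics/w2.png

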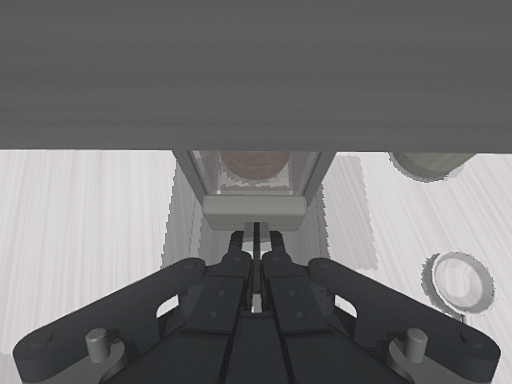

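Side: biscuit 1 lies near the middle of the bowl (300,478). Wrist: fingers on the plate, hopper clear. Stop felt at about 24 N along the stroke. Now letting the plate out.

```bash
python3 -m crank '[{"angular":[0,0,0],"delta_pos":[-0.18,0,-0.15],"gripper":0},{"angular":[0,0,0],"delta_pos":[-0.18,0,-0.15],"gripper":0},{"angular":[0,0,0],"delta_pos":[-0.18,0,-0.15],"gripper":0},{"angular":[0,0,0],"delta_pos":[-0.18,0,-0.15],"gripper":0},{"angular":[0,0,0],"delta_pos":[-0.18,0,-0.15],"gripper":0},{"angular":[0,0,0],"delta_pos":[-0.18,0,-0.15],"gripper":0},{"angular":[0,0,0],"delta_pos":[-0.18,0,-0.15],"gripper":0},{"angular":[0,0,0],"delta_pos":[-0.18,0,-0.15],"gripper":0},{"angular":[0,0,0],"delta_pos":[-0.18,0,-0.15],"gripper":0},{"angular":[0,0,0],"delta_pos":[-0.18,0,-0.15],"gripper":0},{"angular":[0,0,0],"delta_pos":[-0.18,0,-0.15],"gripper":0},{"angular":[0,0,0],"delta_pos":[0,0,0],"gripper":0}]'
python3 -c "
from plan import *
report()
f=grab_frame('side')[170:305,240:350];cv2.imwrite('pics/s3.png',cv2.resize(f[:,:,::-1],None,fx=4.4,fy=4.4,interpolation=cv2.INTER_CUBIC))
f=grab_frame('wrist');cv2.imwrite('pics/w3.png',f[:,:,::-1]);
report(-.116,0,.088,40)"
```

```text
time: 11.85
tool_pos: [0.5035, -0.0572, 0.0882]
tool_rot: [-0.215, 0.73, 0.592, 0.264]
contact_force: [0.7, 0.1, 0.1]
gripper_width: -0.003
t 11.85 disp frame mm [-131.9   -0.9   88.2] F along u,v,z [ 0.2 -0.6  0.1]
t 11.95 disp frame mm [-131.5   -0.8   88.2] F along u,v,z [0.1 0.8 1.2]
delta tool shares(3cm) [ 0.39 -0.03  0.34] world-target frame shares [ 0.39 -0.03  0.34]
rot shares(5deg) [-0.02  0.04  0.02]
```

View pics/s3.png

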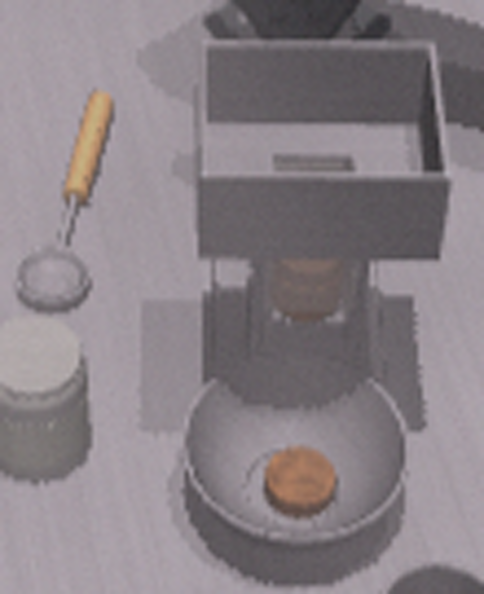

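View pics/w3.png

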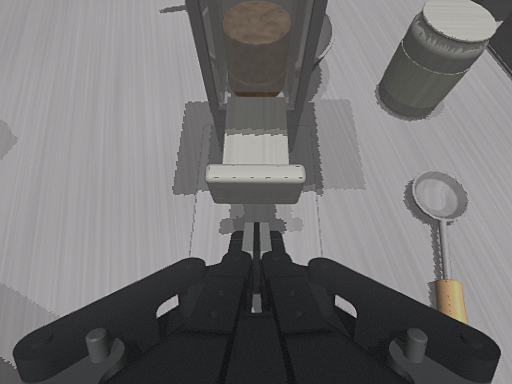

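The plate is fully out, clear of the fingers, and the stack has dropped (biscuit column back down to row ~315 in the side crop). Second press.

```bash
python3 -m crank '[{"angular":[0,0,0],"delta_pos":[0.12,0,0.1],"gripper":0},{"angular":[0,0,0],"delta_pos":[0.12,0,0.1],"gripper":0},{"angular":[0,0,0],"delta_pos":[0.12,0,0.1],"gripper":0},{"angular":[0,0,0],"delta_pos":[0.12,0,0.1],"gripper":0},{"angular":[0,0,0],"delta_pos":[0.12,0,0.1],"gripper":0},{"angular":[0,0,0],"delta_pos":[0.12,0,0.1],"gripper":0},{"angular":[0,0,0],"delta_pos":[0.12,0,0.1],"gripper":0},{"angular":[0,0,0],"delta_pos":[0.12,0,0.1],"gripper":0},{"angular":[0,0,0],"delta_pos":[0.12,0,0.1],"gripper":0},{"angular":[0,0,0],"delta_pos":[0.12,0,0.1],"gripper":0},{"angular":[0,0,0],"delta_pos":[0.12,0,0.1],"gripper":0}]'
python3 -c "
from plan import *
report(-.0595,0,.089,40)"
```

```text
time: 13.32
tool_pos: [0.5141, -0.0081, 0.0883]
tool_rot: [-0.213, 0.731, 0.593, 0.263]
contact_force: [-5.2, -10.0, 2.7]
gripper_width: 0.0
t 13.32 disp frame mm [-81.6  -1.1  88.3] F along u,v,z [-10.9   2.9   2.7]
delta tool shares(3cm) [ 0.58 -0.04  0.45] world-target frame shares [ 0.58 -0.04  0.46]
rot shares(5deg) [-0.01  0.09  0.02]
```

```bash
python3 -m crank '[{"angular":[0,0,0],"delta_pos":[0.08,0,0.07],"gripper":0},{"angular":[0,0,0],"delta_pos":[0.08,0,0.07],"gripper":0},{"angular":[0,0,0],"delta_pos":[0.08,0,0.07],"gripper":0},{"angular":[0,0,0],"delta_pos":[0.08,0,0.07],"gripper":0},{"angular":[0,0,0],"delta_pos":[0.05,0,0.045],"gripper":0},{"angular":[0,0,0],"delta_pos":[0.05,0,0.045],"gripper":0}]'
python3 -c "
from plan import *
report(-.0595,0,.089,40)"
```

```text
time: 14.08
tool_pos: [0.5177, 0.008, 0.0883]
tool_rot: [-0.213, 0.73, 0.593, 0.263]
contact_force: [-6.8, -12.7, 5.1]
gripper_width: -0.004
t 14.07 disp frame mm [-65.2  -1.3  88.3] F along u,v,z [-13.9   4.    5.1]
delta tool shares(3cm) [ 0.16 -0.04  0.1 ] world-target frame shares [ 0.16 -0.04  0.1 ]
rot shares(5deg) [-0.01  0.09  0.03]
```

```bash
python3 -m crank '[{"angular":[0,0,0],"delta_pos":[0.04,0,0.035],"gripper":0},{"angular":[0,0,0],"delta_pos":[0.04,0,0.035],"gripper":0},{"angular":[0,0,0],"delta_pos":[0.03,0,0.025],"gripper":0},{"angular":[0,0,0],"delta_pos":[0.025,0,0.022],"gripper":0},{"angular":[0,0,0],"delta_pos":[0.025,0,0.022],"gripper":0}]'
python3 -c "
from plan import *
report(-.0595,0,.089,40)"
```

```text
time: 14.7
tool_pos: [0.519, 0.014, 0.0883]
tool_rot: [-0.213, 0.73, 0.593, 0.263]
contact_force: [-7.6, -13.3, 6.8]
gripper_width: -0.0
t 14.7 disp frame mm [-59.1  -1.3  88.3] F along u,v,z [-14.6   4.7   6.8]
delta tool shares(3cm) [ 0.   -0.04 -0.03] world-target frame shares [ 0.   -0.04 -0.03]
rot shares(5deg) [-0.01  0.09  0.03]
```

```bash
python3 -m crank '[{"angular":[0,0,0],"delta_pos":[0.025,0,0.022],"gripper":0}]'
python3 -m crank '[{"angular":[0,0,0],"delta_pos":[0.025,0,0.022],"gripper":0}]'
python3 -c "
from plan import *
report()"
```

```text
time: 14.82
tool_pos: [0.5192, 0.0149, 0.0883]
tool_rot: [-0.213, 0.73, 0.593, 0.263]
contact_force: [-7.9, -12.7, 6.8]
gripper_width: 0.003
time: 14.95
tool_pos: [0.5194, 0.0153, 0.0883]
tool_rot: [-0.212, 0.731, 0.594, 0.262]
contact_force: [-10.7, -19.4, 9.5]
gripper_width: -0.002
t 14.95 disp frame mm [-57.6  -1.4  88.3] F along u,v,z [-21.2   6.5   9.5]
```

Stop felt at the same place (−57.6 mm, 21 N). I'll hold briefly and look.

```bash
python3 -m crank '[{"angular":[0,0,0],"delta_pos":[0.005,0,0.005],"gripper":0},{"angular":[0,0,0],"delta_pos":[0,0,0],"gripper":0}]'
python3 -c "
from plan import *
report()
f=grab_frame('side')[170:305,240:350];cv2.imwrite('pics/s4.png',cv2.resize(f[:,:,::-1],None,fx=4.4,fy=4.4,interpolation=cv2.INTER_CUBIC))"
```

```text
time: 15.2
tool_pos: [0.5194, 0.0153, 0.0883]
tool_rot: [-0.212, 0.731, 0.594, 0.262]
contact_force: [-10.1, -17.1, 8.0]
gripper_width: 0.004
t 15.2 disp frame mm [-57.7  -1.4  88.3] F along u,v,z [-18.8   6.3   8. ]
```

View pics/s4.png

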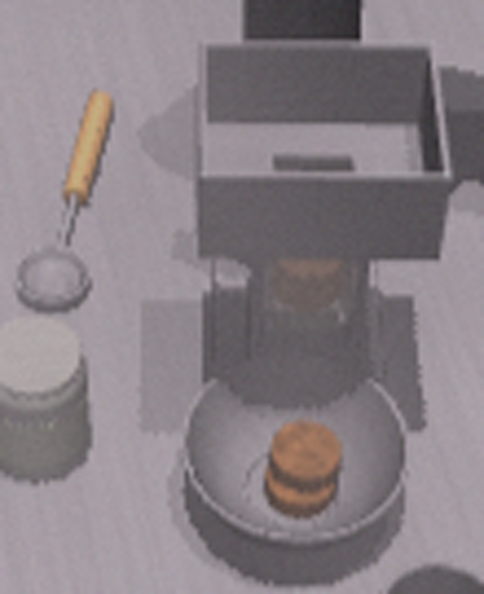

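Biscuit 2 lies on biscuit 1 in the bowl (305,452). Letting the plate out and backing off.

```bash
python3 -m crank '[{"angular":[0,0,0],"delta_pos":[-0.18,0,-0.15],"gripper":0},{"angular":[0,0,0],"delta_pos":[-0.18,0,-0.15],"gripper":0},{"angular":[0,0,0],"delta_pos":[-0.18,0,-0.15],"gripper":0},{"angular":[0,0,0],"delta_pos":[-0.18,0,-0.15],"gripper":0},{"angular":[0,0,0],"delta_pos":[-0.18,0,-0.15],"gripper":0},{"angular":[0,0,0],"delta_pos":[-0.18,0,-0.15],"gripper":0},{"angular":[0,0,0],"delta_pos":[-0.18,0,-0.15],"gripper":0},{"angular":[0,0,0],"delta_pos":[-0.18,0,-0.15],"gripper":0},{"angular":[0,0,0],"delta_pos":[-0.25,0,-0.21],"gripper":0},{"angular":[0,0,0],"delta_pos":[-0.35,0,-0.3],"gripper":0},{"angular":[0,0,0],"delta_pos":[-0.5,0,-0.42],"gripper":0},{"angular":[0,0,0],"delta_pos":[-0.5,0,-0.42],"gripper":0}]'
python3 -m crank '[{"angular":[0,0,0],"delta_pos":[0,0,0],"gripper":0},{"angular":[0,0,0],"delta_pos":[0,0,0],"gripper":0}]'
python3 -c "
from plan import *
report()
f=grab_frame('side')[170:305,240:350];a=cv2.resize(f[:,:,::-1],None,fx=3.5,fy=3.5,interpolation=cv2.INTER_CUBIC)
f=grab_frame('top')[150:270,160:260];b=cv2.resize(f[:,:,::-1],(390,a.shape[0]),interpolation=cv2.INTER_CUBIC)
cv2.imwrite('pics/f5.png',np.hstack([a,b]))
print(landmark_of('top','bowl'),landmark_of('side','bowl'))
f=grab_frame('wrist');cv2.imwrite('pics/w5.png',f[:,:,::-1])"
```

```text
time: 16.75
tool_pos: [0.4946, -0.0995, 0.088]
tool_rot: [-0.214, 0.73, 0.592, 0.264]
contact_force: [0.4, -0.4, -0.4]
gripper_width: -0.001
time: 17.0
tool_pos: [0.4948, -0.0983, 0.088]
tool_rot: [-0.215, 0.73, 0.592, 0.264]
contact_force: [-0.1, 0.5, -0.1]
gripper_width: 0.001
t 17.0 disp frame mm [-173.9   -0.9   88. ] F along u,v,z [ 0.5  0.2 -0.1]
[{'pixel': [200.6, 220.6], 'conf': 0.75}, {'pixel': [184.5, 216.0], 'conf': 0.65}] [{'pixel': [305.9, 280.8], 'conf': 0.84}, {'pixel': [245.8, 270.4], 'conf': 0.45}]
```

View pics/f5.png

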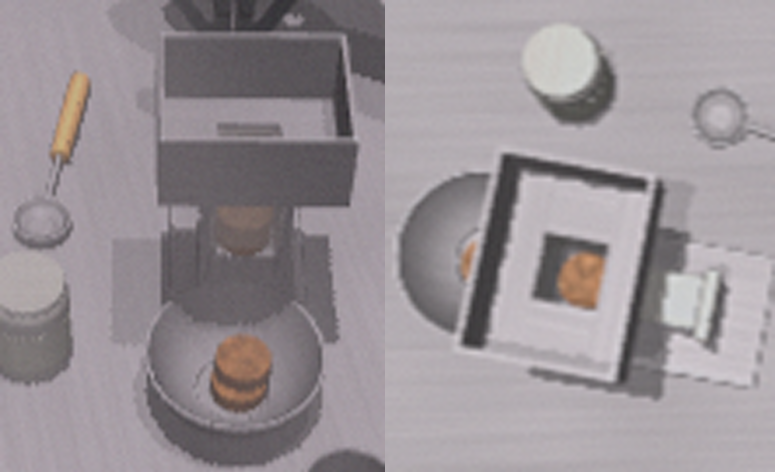

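View pics/w5.png

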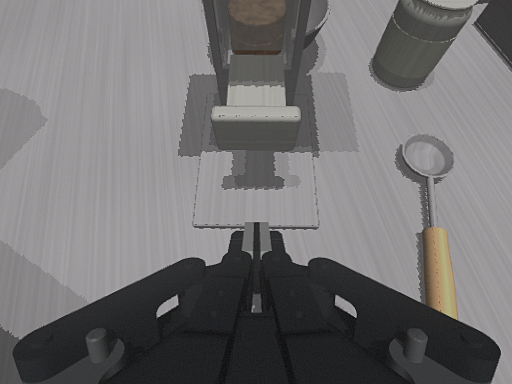

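Two biscuits are stacked in the bowl, which hasn't moved. The remaining two sit in the magazine, the plate is out, and the gripper is clear. Handing in.

```bash
python3 -c "
from plant import *
print(job_done())"
```

```text
the job is handed in; nothing more can be done
None
```

I served two biscuits into the bowl with two full presses and handed the job in at about 17 s. `job_done` gives no verdict, so success rests on my own checks.

- **Presses:** I shut the gripper, leaned it back 40° and pushed the plate to its end stop twice. The arm stalled at the same place both times. The highest readings were 24 N along the push on the first press (about 28 N in all) and 21 N on the second. I let the plate spring fully out after each press.
- **Bowl and biscuits:** The last pictures show biscuits 1 and 2 stacked near the middle of the bowl. The bowl looks upright and unmoved.
- **Dispenser:** The magazine still holds biscuits, and the plate is out. I could not see biscuits 3 and 4 separately; that both are there follows from only two having come out.
- **Bystanders:** The can and spoon look unmoved. I did not check the mug or the jar closely at the end; the arm stayed well clear of both.
- **Gripper:** It stands about 60 mm clear of the plate, and the force reading is about zero.

**Checks that disagreed:** In the last top picture, the network's best guess for the bowl landed on the dispenser instead, at (200.6, 220.6). Its second guess and the side view both match the bowl's starting position to within 2–4 pixels. The plate also met its stop about 6 mm further along than my image measurement predicted, so I relied on the force reading and the biscuits dropping instead.

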